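Pull the wrongly packed bottle from a sample case

TASK

Open the clear lid of the sample case and check the bottles against the coloured bay floors: each bay should hold a bottle whose cap has the colour of that bay's floor. Take out the one bottle that does not match and stand it upright in the white tray; leave the other two bottles standing in their bays and the lid open, upright or beyond.

Things in the scene. Friction and masses are not known exactly. Their poses are not given: they have to be found in the camera images.
- lid (a joint): clear domed lid of the case, hinge angle in rad: 0 shut, 1.57 standing upright, stops at 1.9 leaning back. The stiff hinge holds the lid wherever it is left; at the bar it takes about 3 N to lift. Lid 130 mm from hinge to front, 222 mm wide, 48 mm deep, 0.2 kg
- lid_bar (a point): middle of the steel pull bar on the lid's front: a round horizontal bar, 10 mm thick and 100 mm long, parallel to the hinge, held 45 mm out from the lid's front face (40 mm clear gap behind it); when shut it is 54 mm above the bench, 175 mm in front of the hinge line and 22 mm above it. The point turns with the lid
- case_hinge (a point): middle of the hinge line, on the far rim of the grey case, 32 mm above the bench. Fixed to the case: x points level from the case's front to the hinge side, y along the hinge line, z up. The lid's front rises and swings over towards +x.
- case: grey open case base, fixed, 130 mm along x by 222 mm along y, walls 4 mm thick and 30 mm high, origin at the centre of its underside; hinge line 65 mm from it towards +x. Three bays side by side along y, 71.5 mm apart, parted by 3 mm walls 26 mm high; each bay is 122 mm by 68 mm inside
- bay_red: red floor liner of one of the three bays of the case: a fixed slab 116 mm along x by 62 mm along y, 2 mm thick, its origin at the centre of its underside (bottles stand on its top, 2 mm higher, about 8 mm above the bench); x points to the case's hinge. Its colour is the cap colour that belongs in this bay; the order of the colours changes
- bay_blue: blue floor liner of one of the three bays of the case: a fixed slab 116 mm along x by 62 mm along y, 2 mm thick, its origin at the centre of its underside (bottles stand on its top, 2 mm higher, about 8 mm above the bench); x points to the case's hinge. Its colour is the cap colour that belongs in this bay; the order of the colours changes
- bay_yellow: yellow floor liner of one of the three bays of the case: a fixed slab 116 mm along x by 62 mm along y, 2 mm thick, its origin at the centre of its underside (bottles stand on its top, 2 mm higher, about 8 mm above the bench); x points to the case's hinge. Its colour is the cap colour that belongs in this bay; the order of the colours changes
- bottle_r_mid (a point): amber glass bottle standing upright, 28 mm in diameter, 62 mm tall in all, 50 g; its red screw cap is the top 19 mm and 25 mm across. The point is at its centre, 31 mm above its underside; z is up its axis
- bottle_b1_mid (a point): amber glass bottle standing upright, 28 mm in diameter, 62 mm tall in all, 50 g; its blue screw cap is the top 19 mm and 25 mm across. The point is at its centre, 31 mm above its underside; z is up its axis; one of the two blue-capped bottles, which is in which bay changes
- bottle_b2_mid (a point): amber glass bottle standing upright, 28 mm in diameter, 62 mm tall in all, 50 g; its blue screw cap is the top 19 mm and 25 mm across. The point is at its centre, 31 mm above its underside; z is up its axis; one of the two blue-capped bottles, which is in which bay changes
- tray: empty fixed white tray, 160 by 160 mm, rim 22 mm high, walls 4 mm, floor 5 mm thick; origin at the centre of its underside, on the bench
Things that resemble listed ones, but are neither listed nor needed, are in the scene too. Of the things that look like the tray, take the one that is farthest from the robot's base at the start.

How it is judged:
By the outcome, as a careful person would: the job done as asked, in the order asked, and still so for the second after the job is handed in, with the robot touching nothing.
It also fails if it takes over 58 s, if anything falls off the work surface, if the arm or the gripper's body presses on something with over 40 N, if the wrist force passes 120 N, or if a joint passes its speed limit or range.

ROBOT

A 6-joint arm with a two-finger parallel gripper is mounted at the origin on the work surface. World frame = base frame: x ahead of the robot, y to its left, z up, the work surface at z = 0. Lengths are in mm, angles in rad, forces in N, time in s.
With the tool pointing down it reaches from about 400 to 925 mm from the base axis. Payload 12.5 kg.
Tool frame: the origin (TCP) lies at the very end of the fingers, on their centre line; the grasp point (between the pads) lies 19 mm behind it; z points along the fingers, y is the direction in which the jaws open and shut (so a half turn about z gives the same grasp; the last joint's range is limited). The gripper opens to 95 mm and grips with 3 to 60 N. Pads are 20 mm wide; open, the fingers measure 119 mm over their backs; the gripper's body (75 mm by 180 mm) begins 59 mm behind the grasp point.
Start: joints at [-1.43, 0.491, 1.559, -0, 1.092, -0.106], TCP at [152.711, -606.074, 214.661] pointing down, gripper open.
Joint ranges: [-3.1, 3.1], [-0.84, 2.19], [0.05, 2.79], [-1.13, 4.28], [0.06, 2.93], [-2.69, 2.69]. Speed limits (rad/s): [2.22, 2.22, 2.79, 3.14, 3.14, 3.14].

INTERFACE

Orientations are given as [roll, pitch, yaw] about the fixed x, y, z axes, in that order (R = Rz(yaw) Ry(pitch) Rx(roll)).
In Python, from cell import env gives the robot as it stands.
- The arm moves only by the shell command python3 -m pendant 'ROWS'. ROWS is JSON, a list that holds one entry, the list of rows, each a list of 5 numbers: the opening, from 0 (shut) to 1 (fully open), then the shift along the tool's x, y, z in m, then the turn about the tool's z in rad. A call has exactly 8 rows; each row is the pose to reach, as a shift and turn from the pose commanded when the call began, along the tool's axes at that moment; what a row does not reach only later rows make up. A row lasts 1/10 s, in which the tool goes at most 50 mm and 8.59 degrees, less where a joint would pass 70% of its speed; a pose out of reach is approached as far as the arm can. A call with a gripper value outside its range is refused whole. The fingers move at their own pace and stop on an object; the grip force is fixed at half the most. Time passes only in rows, so rows that repeat a pose let the fingers close, or fill a call up. It gives the time, the measured TCP pose, the force and the opening at its end, in the units of the state.
- env.state(): the state, without advancing time (a new reading comes with each control period).
- env.read_camera(name): name is "scene" or "top" or "wrist"; returns a dict with "image" (400x640x3 uint8, blue, green, red), "range_z" (400x640 float32, mm along the optical axis (not along the pixel's ray), 0 where there is no reading), "fx", "fy", "cx", "cy" (pixels), "rvec" (rotation vector, rad) and "tvec" (3), from world to camera coordinates, as OpenCV has them; the wrist camera has in their place "tool_from_camera" (4x4, takes a point from camera to tool coordinates, whose origin is the TCP and whose axes are the flange's). Camera axes: x right, y down, z forward; pixel columns grow to the right and rows downward; lengths in mm; the calibration is good to about 2 mm. A picture is of the moment at which its call begins: read the wrist's pose just before it.
- env.job_done(): hands the job in, once; it reports no verdict.
The state is a dict: "t": time; "joints": joint angles; "qvel": joint speeds; "tau": joint torques, N m; "eef_pos": TCP position; "tcp_rot": TCP orientation; "ft_force": force on the tool from outside, world axes, zero at the start; "moment": the same for the moment, N m; "opening": opening from 0.0 (shut) to 1.0 (fully open).
Only numpy, scipy, OpenCV 4.12 (cv2) and the standard library are available. Lean on these libraries where they do the work, as an engineer would, in place of code of your own. Each camera call takes 0.05 s, during which the arm holds its last target. There are 200 camera calls.

## Working session

There is one attempt and no reset: what is moved stays moved. The work goes in short steps, Python scripts to look and compute and a shell command to move; the robot and the scene stay as the last step left them, time stands still between calls to the robot, and variables do not carry over. Pictures are saved under pics/ and viewed, about 8 in all and at most 12, crops included, and the job is handed in when it is done.

```bash
mkdir -p pics; cat > h.py <<'E'
import numpy as np, cv2, json
from cell import env
from scipy.spatial.transform import Rotation as R
def snap(name, fn):
    s=env.state(); c=env.read_camera(name); cv2.imwrite(f'pics/{fn}.png',c['image'])
    if name=='wrist':
        T=np.eye(4); T[:3,:3]=R.from_euler('xyz',s['tcp_rot']).as_matrix(); T[:3,3]=s['eef_pos']
        W=T@np.array(c['tool_from_camera'])
    else:
        M=np.eye(4); M[:3,:3]=cv2.Rodrigues(np.array(c['rvec'],float))[0]; M[:3,3]=np.ravel(c['tvec']); W=np.linalg.inv(M)
    np.savez(f'pics/{fn}.npz',z=c['range_z'],k=[c['fx'],c['fy'],c['cx'],c['cy']],W=W); return c
def load(fn): return np.load(f'pics/{fn}.npz')
def ray(fn,u,v):
    d=load(fn);k=d['k'];W=d['W'];return W[:3,3],W[:3,:3]@np.array([(u-k[2])/k[0],(v-k[3])/k[1],1])
def at_z(fn,u,v,z):
    o,r=ray(fn,u,v);return o+r*(z-o[2])/r[2]
def deep(fn,u,v):
    o,r=ray(fn,u,v);return o+r*load(fn)['z'][int(v),int(u)]
def tri(*obs):
    A=np.zeros((3,3));b=np.zeros(3)
    for f,u,v in obs:
        o,r=ray(f,u,v);r=r/np.linalg.norm(r);P=np.eye(3)-np.outer(r,r);A+=P;b+=P@o
    return np.linalg.solve(A,b)
def tool(dw):
    return R.from_euler('xyz',env.state()['tcp_rot']).as_matrix().T@np.array(dw,float)
E
python3 - <<'E'
from h import *
snap('top','top0');snap('scene','scene0')
s=env.state();print(s)
E
```

```text
{'t': 0.1, 'joints': array([-1.42959525e+00,  4.91478835e-01,  1.55938705e+00,  2.21344350e-07,
        1.09167805e+00, -1.05593404e-01]), 'qvel': array([ 0.00139144, -0.00071113, -0.00265325,  0.00116197,  0.00109236,
       -0.00106437]), 'tau': array([ 2.20934264e-03, -6.13623977e+01, -2.58609027e+01,  6.93385117e-02,
        4.70335793e-02, -3.70623161e-05]), 'eef_pos': array([ 152.68209739, -605.8486778 ,  214.13338182]), 'tcp_rot': array([-3.14064669e+00, -1.00457849e-04,  2.46794334e-01]), 'ft_force': array([ 0.35021339, -0.51744661,  0.10472445]), 'moment': array([-0.02800948,  0.03737624, -0.02984007]), 'opening': 0.9994013623658382}
```

View pics/top0.png

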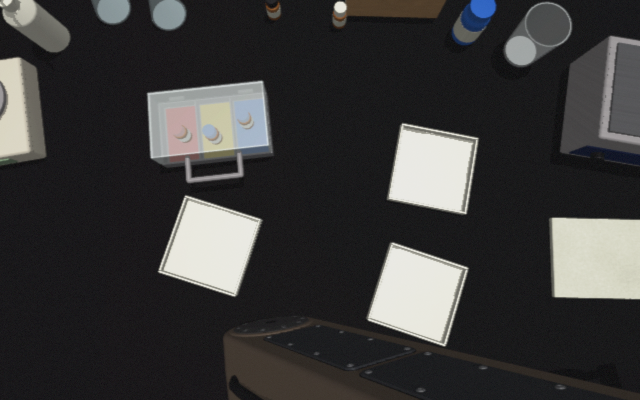

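View pics/scene0.png

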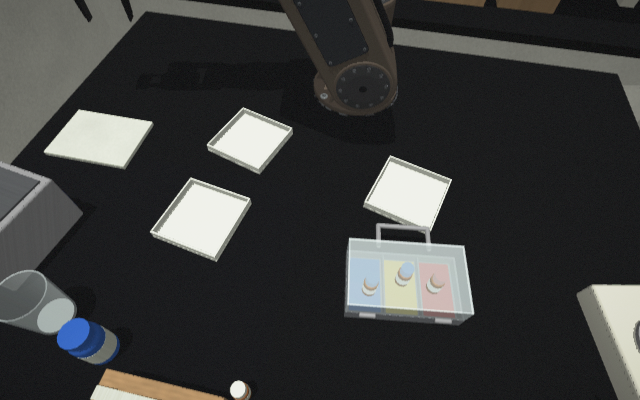

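The top view shows the case with red, yellow and blue bays at about (182,130), (215,130) and (250,122), and its pull bar at (215,180). Tray candidates in the top view are A (210,246), B (433,169) and C (418,294); the flat sheet at (600,258) is not a tray. Next I'll measure them.

```bash
python3 - <<'E'
from h import *
np.set_printoptions(precision=1,suppress=True)
for n,u,v in [('A',210,246),('B',433,169),('C',418,294)]:
    p=at_z('top0',u,v,5);print(n,p,deep('top0',u,v),np.hypot(p[0],p[1]))
for n,u,v in [('barL',189,181),('barR',242,176),('rimFL',152,158),('rimFR',272,152),('lidBL',149,94),('lidBR',263,82),('lidFL',150,155)]:
    print(n,at_z('top0',u,v,54),deep('top0',u,v))
print('bar tri',tri(('top0',189,181),('scene0',429,230)),tri(('top0',242,176),('scene0',377,226)))
for n,a,b in [('red',(182,132),(436,282)),('yel',(212,133),(405,271)),('blu',(246,120),(370,285))]:
    print(n,tri(('top0',)+a,('scene0',)+b),deep('top0',*a),at_z('top0',*a,70))
a=cv2.imread('pics/top0.png')[70:195,135:285];b=cv2.imread('pics/scene0.png')[215:330,335:480]
a=cv2.resize(a,(400,333),interpolation=cv2.INTER_CUBIC);b=cv2.resize(b,(400,333),interpolation=cv2.INTER_CUBIC)
cv2.imwrite('pics/crop1.png',np.hstack([a,b]))
E
```

```text
A [367.2 185.    5. ] [367.2 185.3   3.8] 411.1701048110484
B [ 536.3 -268.7    5. ] [ 536.1 -268.3    6.4] 599.8697784288676
C [ 280.7 -236.9    5. ] [ 280.5 -237.3    3.3] 367.32038083112
barL [492.1 219.7  54. ] [490.5 216.   65.8]
barR [504.4 117.5  54. ] [503.6 116.4  59.8]
rimFL [535.7 294.2  54. ] [530.1 282.4  83.1]
rimFR [553.4  60.9  54. ] [561.4  65.3  16.7]
lidBL [664.4 308.7  54. ] [654.9 297.3  81.3]
lidBR [695.2  84.   54. ] [716.3  92.   -0.5]
lidFL [541.5 298.4  54. ] [534.9 284.9  87.3]
bar tri [491.2 221.   59.6] [503.6 117.3  58.8]
red [592.8 245.3  39.2] [581.2 228.8  84.2] [584.9 233.6  70. ]
yel [588.9 181.9  52.3] [580.5 171.9  85.3] [584.4 175.9  70. ]
blu [622.9 120.4  31.3] [608.1 109.2  82.9] [611.8 111.6  70. ]
```

View pics/crop1.png

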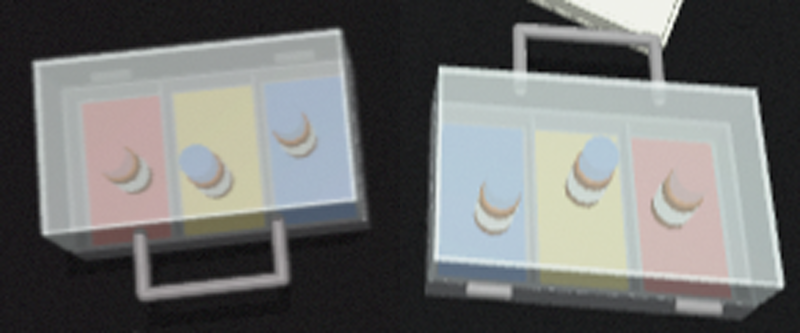

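Caps seen through the lid: red in the red bay, blue in the blue bay, and blue in the yellow bay (left crop, 200,165). The yellow-bay bottle is therefore the misfit. Tray B is the farthest at 600 mm; A is at 411 and C at 367. I'll go to a waypoint first, then above the bar.

```bash
cat >> h.py <<'E'
def plan(x,y,z,yaw=None):
    s=env.state(); d=tool(np.array([x,y,z])-s['eef_pos'])/1000
    t=0 if yaw is None else -((yaw-s['tcp_rot'][2]+np.pi)%(2*np.pi)-np.pi)
    print('shift',np.round(d,3),'turn',round(t,3),'rows',np.ceil(np.linalg.norm(d)/.05))
E
python3 -c "
from h import *
plan(480,-350,250,1.69)"
```

```text
shift [ 0.38  -0.168 -0.036] turn -1.443 rows 9.0
```

```bash
python3 -m pendant '[[[0.45,0.045,-0.02,-0.004,-0.14],[0.45,0.09,-0.04,-0.008,-0.28],[0.45,0.135,-0.06,-0.012,-0.42],[0.45,0.18,-0.08,-0.018,-0.56],[0.45,0.225,-0.1,-0.022,-0.7],[0.45,0.27,-0.12,-0.026,-0.84],[0.45,0.315,-0.14,-0.03,-0.98],[0.45,0.36,-0.16,-0.034,-1.12]]]'; python3 -c "
from h import *
plan(490,120,220,1.69)"
```

```text
t: 0.9
eef_pos: [464.0, -361.4, 248.7]
tcp_rot: [-3.141, -0.0, 1.373]
ft_force: [-0.1, -0.5, 1.1]
opening: 0.457
shift [ 0.477 -0.069  0.029] turn -0.317 rows 10.0
```

```bash
python3 -m pendant '[[[0.45,0.048,-0.007,0.003,-0.04],[0.45,0.096,-0.014,0.006,-0.08],[0.45,0.144,-0.021,0.01,-0.12],[0.45,0.192,-0.028,0.013,-0.16],[0.45,0.24,-0.035,0.016,-0.2],[0.45,0.288,-0.042,0.02,-0.24],[0.45,0.336,-0.049,0.023,-0.28],[0.45,0.384,-0.056,0.026,-0.317]]]'; python3 -c "
from h import *
plan(497,168,200,1.69)
snap('wrist','w0')"
```

```text
t: 1.7
eef_pos: [485.3, 26.3, 222.4]
tcp_rot: [-3.141, 0.0, 1.685]
ft_force: [2.0, -0.5, 0.7]
opening: 0.446
shift [0.139 0.028 0.022] turn -0.005 rows 3.0
```

View pics/w0.png

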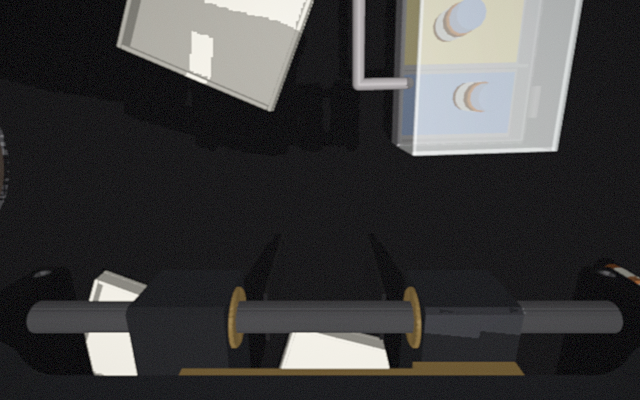

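The wrist view shows the near end of the bar at (358,84), with the bar running straight up the image along column 358. Case front edge is at column ~400.

```bash
python3 - <<'E'
from h import *
np.set_printoptions(precision=1,suppress=True)
print(tri(('w0',358,84),('top0',242,176),('scene0',377,226)),tri(('w0',358,84),('top0',242,176)),at_z('w0',358,84,54),deep('w0',358,84))
print(at_z('w0',358,5,54),deep('w0',358,5),deep('w0',358,60))
E
```

```text
[504.4 117.2  59.8] [505.6 117.9  50.7] [505.9 117.5  54. ] [504.6 117.   68.5]
[496.6 181.8  54. ] [495.7 178.4  69.4] [501.7 136.4  69.8]
```

```bash
python3 -m pendant '[[[0.45,0.046,0.009,0.005,0],[0.45,0.092,0.018,0.01,0],[0.45,0.138,0.028,0.02,0],[0.45,0.138,0.028,0.04,0],[0.45,0.138,0.028,0.06,0],[0.45,0.138,0.028,0.06,0],[0.45,0.138,0.028,0.06,0],[0.45,0.138,0.028,0.06,0]]]'; python3 -c "
from h import *
plan(497,168,42,1.69)"
```

```text
t: 2.55
eef_pos: [498.4, 164.5, 163.5]
tcp_rot: [3.14, -0.0, 1.683]
ft_force: [0.1, 0.1, 0.1]
opening: 0.45
shift [ 0.004 -0.001  0.122] turn -0.007 rows 3.0
```

```bash
python3 -m pendant '[[[0.45,0.002,0,0.04,0],[0.45,0.003,0,0.08,0],[0.45,0.003,0,0.1,0],[0.45,0.003,0,0.121,0],[0.45,0.003,0,0.121,0],[0.0,0.003,0,0.121,0],[0.0,0.003,0,0.121,0],[0.0,0.003,0,0.121,0]]]'
```

```text
t: 3.35
eef_pos: [498.2, 167.7, 42.9]
tcp_rot: [3.14, -0.0, 1.684]
ft_force: [-0.2, -0.4, 0.4]
opening: 0.252
```

```bash
python3 -m pendant '[[[0,0,0,0,0],[0,0,0,0,0],[0,0,0,0,0],[0,0,0.001,-0.009,0],[0,0,0.003,-0.017,0],[0,0,0.005,-0.026,0],[0,0,0.008,-0.034,0],[0,0,0.011,-0.043,0]]]'
```

```text
t: 4.15
eef_pos: [512.1, 169.6, 85.3]
tcp_rot: [3.134, -0.001, 1.684]
ft_force: [21.9, 5.5, -14.1]
opening: 0.098
```

```bash
python3 -m pendant '[[[0,0,0.003,0,0],[0,0,0.010,-0.016,0],[0,0,0.019,-0.031,0],[0,0,0.029,-0.046,0],[0,0,0.041,-0.059,0],[0,0,0.054,-0.071,0],[0,0,0.054,-0.071,0],[0,0,0.054,-0.071,0]]]'
```

```text
t: 4.95
eef_pos: [565.1, 175.5, 153.5]
tcp_rot: [3.137, -0.0, 1.684]
ft_force: [24.1, 6.1, -30.5]
opening: 0.095
```

```bash
python3 -m pendant '[[[0,0,0.003,0.003,0],[0,0,0.017,-0.007,0],[0,0,0.032,-0.016,0],[0,0,0.048,-0.023,0],[0,0,0.064,-0.029,0],[0,0,0.080,-0.032,0],[0,0,0.080,-0.032,0],[0,0,0.080,-0.032,0]]]'
```

```text
t: 5.75
eef_pos: [641.6, 185.2, 187.6]
tcp_rot: [-3.141, -0.001, 1.684]
ft_force: [0.4, 6.7, 0.7]
opening: 0.097
```

```bash
python3 -m pendant '[[[0,0,0.017,-0.002,0],[0,0,0.034,-0.002,0],[0,0,0.052,-0.001,0],[0,0,0.070,0.002,0],[0,0,0.086,0.006,0],[0,0,0.086,0.006,0],[0,0,0.086,0.006,0],[0.3,0,0.086,0.006,0]]]'
```

```text
t: 6.55
eef_pos: [726.7, 193.8, 181.2]
tcp_rot: [-3.14, 0.0, 1.684]
ft_force: [-0.1, 0.4, 0.5]
opening: 0.14
```

```bash
python3 -m pendant '[[[0.4,0,0.086,0,0],[0.4,0,0,0,0],[0.4,0,0,0,0],[0.4,0,0,0,0],[0.4,0,0,-0.03,0],[0.4,0,0,-0.08,0],[0.4,0,0,-0.08,0],[0.4,0,0,-0.08,0]]]'
```

```text
t: 7.35
eef_pos: [727.7, 193.5, 264.8]
tcp_rot: [3.136, 0.0, 1.683]
ft_force: [-0.0, 0.8, -0.6]
opening: 0.399
```

My last command had a slip: row 1 carried a leftover +0.086 m in y, so the tool jerked towards the hinge before returning. I'll check how the lid stands.

```bash
python3 - <<'E'
from h import *
snap('top','top1');snap('scene','scene1')
a=cv2.imread('pics/top1.png')[50:200,120:320];b=cv2.imread('pics/scene1.png')[180:380,310:530]
cv2.imwrite('pics/crop2.png',np.hstack([cv2.resize(a,(400,300),interpolation=3),cv2.resize(b,(400,300))]))
np.set_printoptions(precision=1,suppress=True)
E
```

```text
(no output)
```

View pics/crop2.png

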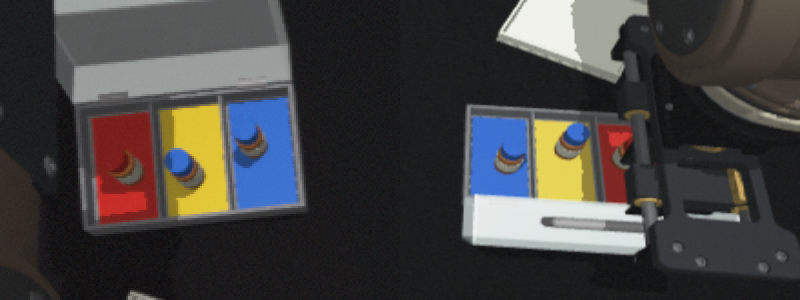

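The lid stands open and leans back, and the bottles are upright. Colours are confirmed: red in red, blue in blue, blue in yellow (misfit, top pixel ≈ (209,130), scene ≈ (406,266)).

```bash
python3 - <<'E'
from h import *
np.set_printoptions(precision=1,suppress=True)
P={}
for n in('top1','scene1'):
    im=cv2.imread(f'pics/{n}.png');h=cv2.cvtColor(im,cv2.COLOR_BGR2HSV)
    m=cv2.inRange(h,(100,120,60),(125,255,255))
    u,v=(209,130) if n=='top1' else (406,266)
    k,l,s,c=cv2.connectedComponentsWithStats(m)
    i=l[v-2:v+3,u-2:u+3].max();print(n,s[i],c[i],deep(n,*c[i]));P[n]=c[i]
print(tri(*[(n,*P[n]) for n in P]),at_z('top1',*P['top1'],65),at_z('scene1',*P['scene1'],65))
# bottle neighbours: tray B corners
plan(590,178,200,0.12)
for u,v in[(402,124),(478,137),(467,214),(388,201)]:print(at_z('top0',u,v,22))
E
```

```text
top1 [202 125  14  13 134] [209.  130.8] [588.7 182.   69.9]
scene1 [400 262  14  15 154] [406.7 269.2] [592.1 183.3  68.6]
[590.1 183.8  64.4] [590.  183.3  65. ] [590.3 183.9  65. ]
shift [ 0.  -0.1  0.1] turn 1.564 rows 4.0
[ 625.7 -200.6   22. ]
[ 602.3 -357.5   22. ]
[ 442.9 -332.4   22. ]
[ 465.5 -172.7   22. ]
```

```bash
python3 -m pendant '[[[0.45,0.001,-0.03,0,0.14],[0.45,0.002,-0.06,0,0.28],[0.45,0.003,-0.09,0,0.42],[0.45,0.004,-0.12,0,0.56],[0.45,0.006,-0.138,0,0.70],[0.45,0.006,-0.138,0,0.84],[0.45,0.006,-0.138,0,0.98],[0.45,0.006,-0.138,0,1.12]]]'; python3 -c "
from h import *
np.set_printoptions(precision=4,suppress=True)
plan(590,183.5,160,0.12)"
```

```text
t: 8.25
eef_pos: [588.9, 184.0, 260.9]
tcp_rot: [-3.141, 0.001, 0.558]
ft_force: [0.7, 0.3, -0.4]
opening: 0.448
shift [0.001 0.001 0.101] turn 0.438 rows 3.0
```

```bash
python3 -m pendant '[[[0.5,0.001,0.001,0.02,0.14],[0.5,0.001,0.001,0.05,0.28],[0.5,0.001,0.001,0.08,0.42],[0.5,0.001,0.001,0.101,0.438],[0.5,0.001,0.001,0.101,0.438],[0.5,0.001,0.001,0.101,0.438],[0.5,0.001,0.001,0.101,0.438],[0.5,0.001,0.001,0.101,0.438]]]'; python3 -c "
from h import *
plan(590,183.5,41,0.12)
snap('wrist','w1')"
```

```text
t: 9.05
eef_pos: [591.1, 183.9, 161.8]
tcp_rot: [-3.142, -0.002, 0.126]
ft_force: [-0.4, -0.3, 0.0]
opening: 0.5
shift [-0.001  0.     0.121] turn 0.006 rows 3.0
```

View pics/w1.png

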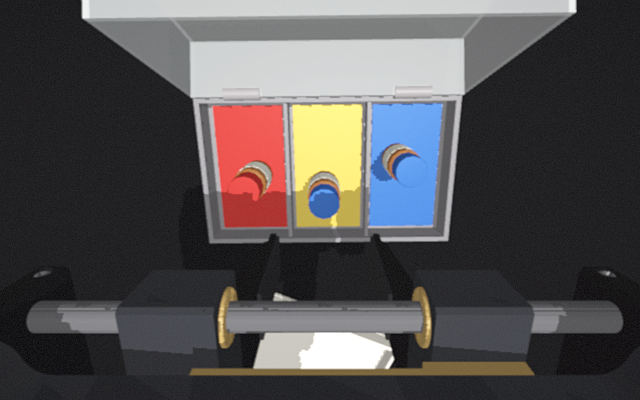

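The wrist view shows the blue cap of the yellow-bay bottle at (323,203), midway between the fingers, with clear space to its neighbours.

```bash
python3 -c "
from h import *
print(at_z('w1',323,203,70),tri(('w1',323,203),('top1',208.5,129.5)))"; python3 -m pendant '[[[0.5,-0.001,0,0.03,0],[0.5,-0.001,0,0.06,0],[0.5,-0.001,0,0.09,0],[0.5,-0.001,0,0.12,0],[0.5,-0.001,0,0.12,0],[0.5,-0.001,0,0.12,0],[0,-0.001,0,0.12,0],[0,-0.001,0,0.12,0]]]';python3 -m pendant '[[[0,0,0,0,0],[0,0,0,0,0],[0,0,0,0,0],[0,0,0,0,0],[0,0,0,-0.01,0],[0,0,0,-0.02,0],[0,0,0,-0.05,0],[0,0,0,-0.08,0]]]'
```

```text
[590.28471617 183.50807473  70.        ] [590.74301786 183.16183636  70.77428766]
t: 9.9
eef_pos: [590.4, 183.8, 42.3]
tcp_rot: [-3.142, -0.003, 0.126]
ft_force: [0.5, -0.5, 0.6]
opening: 0.385
t: 10.7
eef_pos: [589.5, 183.6, 121.9]
tcp_rot: [3.141, 0.001, 0.126]
ft_force: [-0.1, -0.1, -0.9]
opening: 0.281
```

```bash
python3 -c "
from h import *
plan(534,-266,170)"
```

```text
shift [-0.111  0.439 -0.048] turn 0 rows 10.0
```

```bash
python3 -m pendant '[[[0,0,0,-0.025,0],[0,0,0,-0.048,0],[0,-0.01,0.03,-0.048,0],[0,-0.02,0.07,-0.048,0],[0,-0.03,0.11,-0.048,0],[0,-0.04,0.15,-0.048,0],[0,-0.05,0.19,-0.048,0],[0,-0.06,0.23,-0.048,0]]]'; python3 -m pendant '[[[0,-0.01,0.04,0,0],[0,-0.02,0.08,0,0],[0,-0.03,0.12,0,0],[0,-0.04,0.16,0,0],[0,-0.05,0.19,0,0],[0,-0.051,0.209,0,0],[0,-0.051,0.209,0,0],[0,-0.051,0.209,0,0]]]'; python3 - <<'E'
from h import *
plan(534,-266,39)
snap('scene','scene2');snap('wrist','w2')
a=cv2.imread('pics/scene2.png')[110:330,110:390]
b=cv2.imread('pics/w2.png')
cv2.imwrite('pics/crop3.png',np.hstack([cv2.resize(a,(382,300)),cv2.resize(b,(418,300))]))
E
```

```text
t: 11.5
eef_pos: [558.6, -53.6, 169.5]
tcp_rot: [3.141, -0.001, 0.126]
ft_force: [1.4, 0.2, 0.2]
opening: 0.281
t: 12.3
eef_pos: [534.8, -265.2, 168.8]
tcp_rot: [-3.141, 0.0, 0.126]
ft_force: [0.4, -0.4, -0.2]
opening: 0.281
shift [-0.001  0.001  0.13 ] turn 0 rows 3.0
```

View pics/crop3.png

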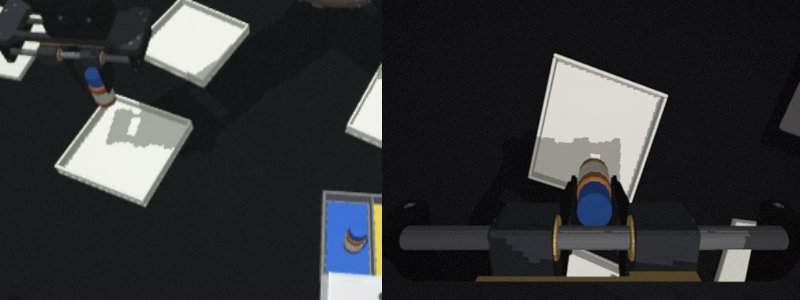

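The bottle hangs straight in the grip above tray B (wrist crop cap at (595,210)), and the perspective matches the other bottles. I'll lower it.

```bash
python3 -m pendant '[[[0,0,0,0.03,0],[0,0,0,0.06,0],[0,0,0,0.09,0],[0,0,0,0.11,0],[0,0,0,0.12,0],[0,0,0,0.126,0],[0,0,0,0.128,0],[0,0,0,0.128,0]]]'
```

```text
t: 13.2
eef_pos: [535.0, -265.7, 41.2]
tcp_rot: [3.141, -0.001, 0.126]
ft_force: [-0.2, -0.5, 0.3]
opening: 0.28
```

```bash
python3 -m pendant '[[[0,0,0,0.001,0],[0,0,0,0.001,0],[0,0,0,0.002,0],[0,0,0,0.002,0],[0,0,0,0.002,0],[0,0,0,0.002,0],[0,0,0,0.002,0],[0,0,0,0.002,0]]]'
```

```text
t: 14.0
eef_pos: [534.7, -265.8, 38.7]
tcp_rot: [3.141, 0.0, 0.126]
ft_force: [0.6, 0.7, -0.5]
opening: 0.275
```

```bash
python3 -m pendant '[[[0,0,0,0.001,0],[0,0,0,0.001,0],[0,0,0,0.001,0],[0.35,0,0,0.001,0],[0.4,0,0,0.001,0],[0.45,0,0,0.001,0],[0.45,0,0,0.001,0],[0.45,0,0,0.001,0]]]'; python3 -m pendant '[[[0.5,0,0,0,0],[0.5,0,0,0,0],[0.5,0,0,-0.02,0],[0.5,0,0,-0.05,0],[0.5,0,0,-0.1,0],[0.5,0,0,-0.14,0],[0.5,0,0,-0.18,0],[0.5,0,0,-0.18,0]]]'; python3 -m pendant '[[[0.5,-0.04,0,0,0],[0.5,-0.08,0,0,0],[0.5,-0.12,0,0,0],[0.5,-0.12,0.04,0,0],[0.5,-0.12,0.08,0,0],[0.5,-0.12,0.08,0,0],[0.5,-0.12,0.08,0,0],[0.5,-0.12,0.08,0,0]]]'; python3 - <<'E'
from h import *
snap('scene','scene3');snap('top','top3')
a=cv2.imread('pics/scene3.png')[130:370,120:500]
b=cv2.imread('pics/top3.png')[50:250,140:500]
cv2.imwrite('pics/crop4.png',np.hstack([cv2.resize(a,(400,253)),cv2.resize(b,(400,253))]))
E
```

```text
t: 14.8
eef_pos: [534.6, -265.8, 37.6]
tcp_rot: [3.142, 0.0, 0.126]
ft_force: [0.2, 0.1, -0.6]
opening: 0.451
t: 15.6
eef_pos: [536.2, -266.7, 223.1]
tcp_rot: [3.136, -0.007, 0.126]
ft_force: [-0.1, 0.1, -0.5]
opening: 0.497
t: 16.4
eef_pos: [425.4, -359.3, 217.1]
tcp_rot: [-3.141, 0.001, 0.126]
ft_force: [0.4, -0.5, -0.1]
opening: 0.5
```

View pics/crop4.png

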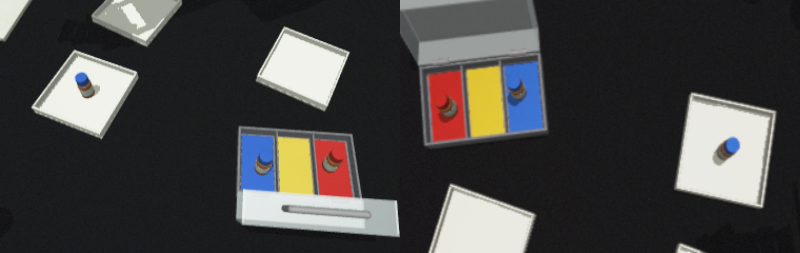

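The bottle stands in tray B (scene crop (85,85)), the other two stand in their bays, the lid is open, and the gripper is clear. I'll check that the bottle is upright and the lid angle, then hand in.

```bash
python3 - <<'E'
from h import *
t=(140+732*.9,50+145*200/253); s=(120+82*.95,130+77*240/253)
print('cap',tri(('top3',*t),('scene3',*s)),deep('top3',*t))
# lid bar ends in scene crop vs top: bar middle from depth
print('bar',deep('scene3',120+325*.95,130+212*240/253))
env.job_done()
E
```

```text
Traceback (most recent call last):
  File "h.py", line 18, in deep
    o,r=ray(fn,u,v);return o+r*load(fn)['z'][int(v),int(u)]
                               ~~~~~~~~~~~~~^^^^^^^^^^^^^^^
IndexError: index 798 is out of bounds for axis 1 with size 640
```

```bash
python3 - <<'E'
from h import *
t=(140+332*.9,50+145*200/253); s=(120+82*.95,130+77*240/253)
print('cap',tri(('top3',*t),('scene3',*s)),deep('top3',*t))
print('bar',deep('scene3',120+325*.95,130+212*240/253))
env.job_done()
E
```

```text
cap [ 533.68057791 -262.45316323   66.42181159] [ 534.49945717 -264.24527987   63.99181033]
bar [741.53872303 195.51663996 199.13271654]
the job is handed in; nothing more can be done
```

The job is handed in: the lid is open and leaning back, and the misfit bottle stands upright in the white tray farthest from the base. It was the blue-capped bottle in the yellow bay.

**Last checks:**
- **Bottle:** its cap measures about (534, -263, 66) mm, which fits an upright bottle near the tray's centre.
- **Other bottles:** the red and blue ones stand in their own bays.
- **Lid:** the pull bar measures about (742, 196, 199) mm, roughly 70 mm past the hinge line, so the lid is well beyond upright.
- **Gripper:** it is clear of everything, and the clock read about 16.5 s.

**What went less well:**
- **Mistyped row:** while releasing the bar, one row carried a leftover 86 mm shift. For up to 0.1 s this pushed the lid further back. The force at that instant was not recorded; the readings before and after were near zero, and pictures showed the lid open and the bottles standing.
- **Opening arc:** I first pulled slightly outside the lid's true arc, giving about 40 N at the wrist, and corrected it on the way.

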